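Bolt the bread-guide stop home on its slotted rail

TASK

The loose stop of the bread-portioning guide has to be bolted down again: take the T-bolt out of its holder, put its head down into the open part of the rail's slot, slide it along into the stop's fork and push the stop gently on until it is fully home against the end block. Then turn the knob clockwise so that the head stands square across under the slot's lips, and keep tightening until the stop is clamped hand-tight (about 0.2 N m on the knob), without overtightening. Leave the jars and the timer alone and let go at the end.

Things in the scene. Friction and masses are not known exactly. Their poses are not given: they have to be found in the camera images.
- rail: fixed aluminium rail, 255 long, 70 wide, 32 high. Origin: underside (on the table), below the slot's centre line; x runs along the slot towards the end block, z up; the rail spans x -120 to +135. The slot in its top is 18 wide; below 10 thick lips (z 22 to 32) it opens into a channel 31 wide, z 8 to 22, floor at z 8.
- end_block: fixed steel block on the rail's +x end, 25 long, 64 wide, 26 high. Origin: on the rail's top, in the middle of the face that looks to the stop (rail x +110); its x runs along rail x.
- stop: loose steel stop on the rail, about 0.4 kg, 107 long, 60 wide: a plate 10 thick, at its +x end a nose 26 high; a rib below keeps it in the slot. Origin: plate's underside (rail top); x towards the end block. Nose face at x +62, so home is rail x +48. It starts 15 to 40 short of home and slides with 2 to 3 N.
- fork_seat (a point): bolt's place in the stop's fork, on the plate's underside (stop x -15): the bolt's axis when its shank touches the fork's bottom. The fork is open to -x: gap 14 wide, flared mouth 32 before this point. Put the head into the slot at least 60 before this point, so that the knob clears the fork.
- bolt: loose steel T-bolt, with knob 0.18 kg, 69 high, standing head down in a black holder pocket 18 high. Origin: centre of the head's underside; z up the shank, x along the head. Head 30 x 15 x 9 high, shank 10 thick. Head along the slot, it passes through from above; turned clockwise (from above) in the channel, the channel walls stop it at about 95 degrees, square under the lips.
- knob_grip (a point): point on the bolt's axis, 57 above its origin, to grip the round black knob: 34 across, 32 high, on a steel flange 42 across and 4 thick (36 high in all; grip 25 above the flange's underside). With the head on the channel floor the flange is lower than the stop's plate top: lift the bolt 3 to 4 off the floor before sliding it into the fork.
- thread (a point): point on the shank, 20 above the bolt's origin. The flange starts 32 to 33.2 above the bolt's origin and goes down 1.9 per rad clockwise. The thread is stiff (0.06 N m): the bolt turns with the knob till its head is stopped. Let go, the knob rests on the plate; it clamps from 29 on. Turning on for 0.3 to 1 rad, the moment held rises by 0.2 N m (hand-tight, 15 to 45 N); it stays tight.
- sample_jar_1: bystander: sample jar, 62 across, 75 high, origin under its centre
- sample_jar_2: bystander: sample jar, 62 across, 75 high, origin under its centre
- kitchen_timer: bystander: round kitchen timer, 66 across, 57 high, origin under its centre
Mind the look-alikes: they are no part of the job. What is shaped like the bolt but blue, green or orange is not meant.

How it is judged (in metres and radians):
On the way, in this order (a step that is already met when the one before it is completed fails the run):
1. the bolt's head is down in the rail's slot (z of bolt in the frame of rail between 0.005 and 0.0145 m and y of bolt in the frame of rail between -0.006 and 0.006 m and x of bolt in the frame of rail between -0.13 and 0.1 m), for 0.1 s.
2. the stop is home against the end block with the bolt in its fork (x of stop in the frame of rail above 0.0455 m and x of bolt in the frame of stop above -0.022 m and z of bolt in the frame of rail below 0.0145 m), for 0.1 s.
3. the head stands square across under the lips (angle between the x axis of bolt and the y axis of rail, either way round below 0.3 rad and z of bolt in the frame of rail below 0.0145 m), for 0.1 s.
At the end, for the whole second after the job is handed in: the stop is within 2.5 mm of the end block and in line with the rail (0.1 rad), the bolt stands upright in its fork (axis within 7 mm of the fully seated place) with its head square across the slot (within 0.3 rad), it clamps the stop to the rail with more than 8 N, and all is at rest and released (x of stop in the frame of rail above 0.0455 m and angle between the x axis of stop and the x axis of rail, either way round below 0.1 rad and x of bolt in the frame of stop above -0.022 m and angle between the x axis of bolt and the y axis of rail, either way round below 0.3 rad and angle between bolt's own z axis and vertical below 0.1 rad and contact force between bolt and stop above 8 N and contact force between bolt and rail above 8 N and linear speed of each of stop, bolt below 0.01 m/s); the robot touches nothing.
It fails at once if the stop is rammed against the end block (over 25 N) (contact force between stop and end_block above 25 N).
It fails at once if the bolt is overtightened or forced: its force on the rail goes over 75 N (contact force between bolt and rail above 75 N).
It fails at once if a jar or the timer is moved more than 20 mm (distance of any of sample_jar_1, sample_jar_2, kitchen_timer from where it was at the start of the episode above 0.02 m).
It also fails if it takes over 70 s, if anything falls off the work surface, if the arm or the gripper's body presses on something with over 40 N, if the wrist force passes 120 N, or if a joint passes its speed limit or range.

ROBOT

A 6-joint arm with a two-finger parallel gripper is mounted at the origin on a cart in front of the work surface, level with it; the furniture and walls round the work are solid. World frame = base frame: x ahead of the robot, y to its left, z up, the work surface at z = 0. Lengths are in m, angles in degrees, forces in N, time in s.
With the tool pointing down it reaches from about 0.3 to 0.85 m from the base axis. Payload 5.4 kg.
Tool frame: the origin (TCP) lies at the very end of the fingers, on their centre line; the grasp point (between the pads) lies 19 mm behind it; z points along the fingers, y is the line along which they close (so a half turn about z gives the same grasp; the last joint's range is limited). The gripper opens to 85 mm and grips with 20 to 120 N. Pads are 22 mm wide; open, the fingers measure 114 mm over their backs; the gripper's body (76 mm by 85 mm) begins 54 mm behind the grasp point. The pads swing forward as they close: fully open they stand 13 mm farther back than shut.
Start: joints at [60.327, 9.076, 91.501, -0, 79.423, -12.038], TCP at [0.174, 0.548, 0.231] pointing down, gripper open.
Joint ranges: [-166.64, 166.64], [-54.1, 131.32], [10.49, 154.53], [-73.88, 253.88], [9.74, 151.15], [-171.62, 171.62]. Speed limits (degrees/s): [147.25, 147.25, 180, 180, 180, 180].

INTERFACE

Orientations are given as [roll, pitch, yaw] about the fixed x, y, z axes, in that order (R = Rz(yaw) Ry(pitch) Rx(roll)).
In Python, from bench import r gives the robot as it stands.
- The arm moves only by the tool servo_tool, never from a script. Its argument "plan" is a list of rows, each a list of 7 numbers: the shift along the tool's x, y, z in units of 25 mm (1.0 is 25 mm), then the turn, a rotation vector about the tool's x, y, z in units of 6 degrees (1.0 is 6 degrees), then the opening, from 0 (shut) to 1 (fully open). A call has 1 to 20 rows; each row shifts and turns the commanded pose from where the row before left it, along the tool's axes as they then stand; what a row does not reach is not made up. A row lasts 1/10 s, in which the tool goes at most 50 mm and 8.59 degrees, less where a joint would pass 70% of its speed; a pose out of reach is approached as far as the arm can. A call is refused whole if a number of a shift passes 1 or a number of a turn 1, either way. A call with a gripper value outside its range is refused whole. The fingers move at their own pace and stop on an object; "squeeze" is the grip in N (left out, the last holds). Time passes only in rows, so rows that do not move let the fingers close. It gives the time, the measured TCP pose, the force, the opening and the grip force at its end, in the units of the state.
- r.get_state(): the state, without advancing time (a new reading comes with each control period).
- r.grab_frame(name): name is "side" or "top" or "wrist"; returns a dict with "color" (384x512x3 uint8, red, green, blue), "z_map" (384x512 float32, m along the optical axis (not along the pixel's ray), 0 where there is no reading), "K" (3x3 intrinsics, pixels), "camera_from_world" (4x4, takes a point from world to camera coordinates). Camera axes: x right, y down, z forward; pixel columns grow to the right and rows downward; lengths in m; the calibration is good to about 2 mm. A picture is of the moment at which its call begins.
- r.sign_off(): hands the job in; it is judged then, once.
The state is a dict: "time_s": time; "q": joint angles; "joint_velocities": joint speeds; "tau": joint torques, N m; "ee_pos": TCP position; "tool_rot": TCP orientation; "ft_force": force on the tool from outside, world axes, zero at the start; "ft_torque": the same for the moment, N m; "width": opening from 0.0 (shut) to 1.0 (fully open); "grip_force": force on a finger pad.
Only numpy, scipy, OpenCV 4.12 (cv2) and the standard library are available. Lean on these libraries where they do the work, as an engineer would, in place of code of your own. Each camera call takes 0.05 s, during which the arm holds its last target. There are 200 camera calls.

## Working session

There is one attempt and no reset: what is moved stays moved. The work goes in short steps, Python scripts to look and compute and a tool call to move; the robot and the scene stay as the last step left them, time stands still between calls to the robot, and variables do not carry over. Pictures are saved under pics/ and viewed, at most 10 in all, crops included, and the job is handed in when it is done.

Besides the shell and the picture viewer there is one more tool, called after "Emit:" by a JSON object that holds its "api" and its "payload", one argument or row to a line. servo_tool: Moves the arm, as the interface text tells. Its arguments: {"type":"object","properties":{"plan":{"type":"array","items":{"type":"array","items":{"type":"number"}}},"squeeze":{"type":"number"}},"required":["plan"]}

```bash
ls; mkdir -p pics
python3 - <<'E'
from bench import r
import cv2,numpy as np
print(r.get_state())
for n in ("top","side"):
    f=r.grab_frame(n); np.savez(f"pics/{n}0.npz",**f)
    cv2.imwrite(f"pics/{n}0.png",cv2.resize(f["color"][:,:,::-1],(800,600),interpolation=cv2.INTER_CUBIC))
    print(n,f["K"].tolist(),f["camera_from_world"].round(3).tolist())
E
```

```text
pics
{'time_s': 0.0, 'q': array([ 6.03255002e+01,  9.11501334e+00,  9.15717979e+01,  5.23640120e-05,
        7.94241825e+01, -1.20386861e+01]), 'joint_velocities': array([ 0.09078487, -0.01603742, -0.14569797, -0.04721969, -0.05773035,
       -0.04385913]), 'tau': array([-6.63184637e-04, -3.96009386e+01, -3.31426692e+01, -2.43371233e-04,
        8.53237580e-03,  1.58209548e-05]), 'ee_pos': array([0.17392724, 0.54743003, 0.23029702]), 'tool_rot': array([-1.79891458e+02, -2.32004947e-02,  1.62364155e+02]), 'ft_force': array([ 0.22645248, -0.08289446, -0.24318303]), 'ft_torque': array([ 0.00146356,  0.03667799, -0.01993217]), 'grip_force': 0.0, 'width': 0.9978474181391427}
top [[434.52884873201157, 0.0, 258.247841653664], [0.0, 434.52884873201157, 193.04397304929665], [0.0, 0.0, 1.0]] [[-0.023, -1.0, -0.005, 0.007], [-0.998, 0.023, -0.057, 0.602], [0.057, 0.004, -0.998, 1.479], [0.0, 0.0, 0.0, 1.0]]
side [[394.63057546037425, 0.0, 256.43446646906625], [0.0, 394.63057546037425, 190.39889872992563], [0.0, 0.0, 1.0]] [[0.962, -0.273, 0.019, -0.594], [-0.167, -0.642, -0.748, 0.154], [0.217, 0.716, -0.663, 0.91], [0.0, 0.0, 0.0, 1.0]]
```

View pics/top0.png

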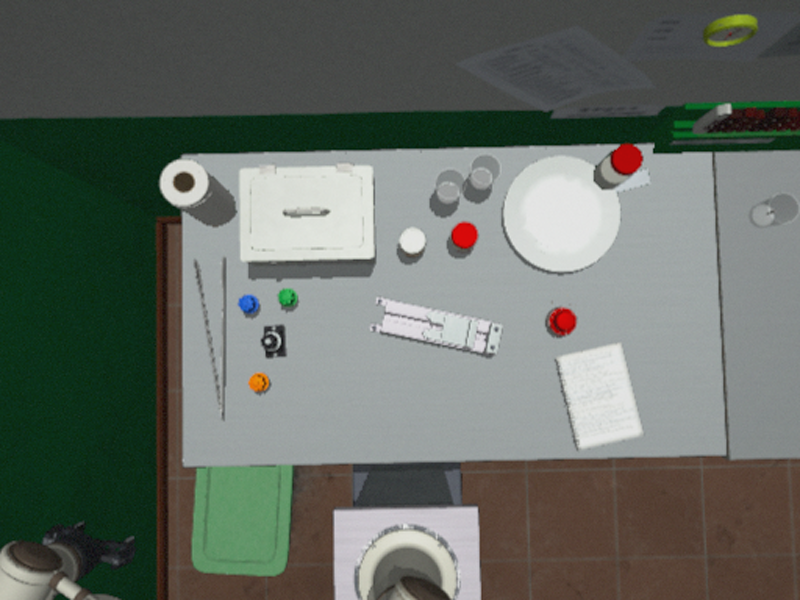

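View pics/side0.png

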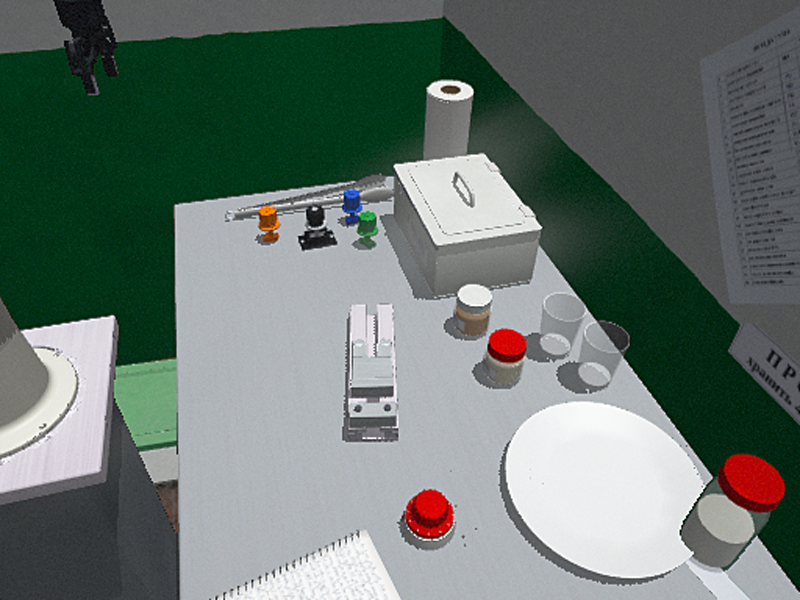

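The top view shows the black-knobbed bolt in its holder at (272,341), and the rail running from (375,315) to the end block at (495,340), with the stop around (460,330). The blue, green and orange look-alikes are nearby. The side view agrees: bolt at (316,218), rail at (370,370).

```bash
cat > h.py <<'E'
import numpy as np,cv2
def ray(f,u,v):
    T=f["camera_from_world"];R=T[:3,:3];c=-R.T@T[:3,3]
    d=R.T@np.linalg.solve(f["K"],[u,v,1.]);return c,d
def on_z(f,u,v,z):
    c,d=ray(f,u,v);return c+d*(z-c[2])/d[2]
def cloud(f):
    z=f["z_map"];v,u=np.mgrid[:z.shape[0],:z.shape[1]]
    P=np.stack([u,v,np.ones_like(u)],-1)@np.linalg.inv(f["K"]).T*z[...,None]
    T=f["camera_from_world"];return (P-T[:3,3])@T[:3,:3]
def rel(p,yaw):  # world xy -> tool axes for tool pointing down with yaw
    pass
E
python3 - <<'E'
from h import *
for n in ("top",):
    f=dict(np.load(f"pics/{n}0.npz"));C=f["color"].astype(int);W=cloud(f)
    # knob
    m=(C.max(2)<70)
    sel=m&(W[...,2]>0.05)&(W[...,2]<0.11)&(abs(W[...,0]-0.51)<.08)&(abs(W[...,1]-.35)<.2)
    v,u=np.nonzero(sel);print("knob n",len(u),W[sel].mean(0),W[sel].max(0),W[sel].min(0), on_z(f,u.mean(),v.mean(),.07))
    z=W[...,2]; s=(z>.02)&(z<.08);s[:180]&=True
    yy=slice(180,235);xx=slice(230,330)
    S=np.zeros_like(s);S[yy,xx]=s[yy,xx]
    P=W[S];print("rail",len(P),np.percentile(P[:,2],[5,25,50,75,95]))
    v,u=np.nonzero(S);Q=np.array([on_z(f,a,b,.032)[:2] for a,b in zip(u,v)],np.float32)
    (c,wh,a)=cv2.minAreaRect(Q);print(c,wh,a, cv2.boxPoints((c,wh,a)).tolist())
    for nm,p in dict(bolt=(272*.64,341*.64),r0=(375*.64,315*.64),r1=(500*.64,340*.64)).items(): print(nm,on_z(f,*p,.04))
E
```

```text
knob n 51 [0.52098532 0.27876719 0.07236436] [0.53604503 0.29688402 0.08051831] [0.50622893 0.26660175 0.05777625] [0.52099134 0.2792583  0.07      ]
rail 1330 [0.02780787 0.03204748 0.03808074 0.04497857 0.06010659]
(0.5423800349235535, -0.0883558988571167) (0.25794675946235657, 0.07023531198501587) 76.72093200683594 [[0.4785768687725067, -0.20581457018852234], [0.5469343066215515, -0.22194722294807434], [0.6061831712722778, 0.02910277247428894], [0.5378257632255554, 0.04523542523384094]]
bolt [0.52179301 0.27928714 0.04      ]
r0 [0.57299257 0.05513457 0.04      ]
r1 [ 0.51274199 -0.21395962  0.04      ]
```

Run:
```python
from h import *
from bench import r
from scipy.spatial.transform import Rotation as Ro
f=r.grab_frame("wrist");s=r.get_state()
T=f["camera_from_world"];R=Ro.from_euler("xyz",s["tool_rot"],degrees=True).as_matrix()
c=-T[:3,:3].T@T[:3,3]
print(f["K"][0],"cam in tool",R.T@(c-s["ee_pos"]),"axes (cols=cam x,y,z in tool)",(R.T@T[:3,:3].T).round(3).tolist())
print(R.round(3).tolist())
d=np.array([.45,.28,.23])-s["ee_pos"];print("toolaxes units",R.T@d/.025)
```

```text
[342.7018015    0.         256.05560985] cam in tool [ 0.08217656 -0.00071326 -0.14243064] axes (cols=cam x,y,z in tool) [[-0.0, -0.948, -0.317], [1.0, -0.0, 0.0], [-0.0, -0.317, 0.948]]
[[-0.953, 0.303, -0.001], [0.303, 0.953, -0.001], [0.0, -0.001, -1.0]]
toolaxes units [-13.76412183  -6.85396459   0.02667362]
```

Emit:
{"api": "servo_tool", "payload": {
  "plan": [
    [-0.97,-0.35,0.05,0,0,0,1],
    [-0.97,-0.35,0.05,0,0,0,1],
    [-0.97,-0.35,0.05,0,0,0,1],
    [-0.97,-0.35,0.05,0,0,0,1],
    [-0.97,-0.35,0.05,0,0,0,1],
    [-0.97,-0.35,0.05,0,0,0,1],
    [-0.97,-0.35,0.05,0,0,0,1],
    [-0.97,-0.35,0.05,0,0,0,1],
    [-0.97,-0.35,0.05,0,0,0,1],
    [-0.97,-0.35,0.05,0,0,0,1],
    [-0.97,-0.35,0.05,0,0,0,1],
    [-0.97,-0.35,0.05,0,0,0,1],
    [-0.97,-0.35,0.05,0,0,0,1],
    [-0.97,-0.35,0.05,0,0,0,1],
    [-0.97,-0.35,0.05,0,0,0,1],
    [-0.97,-0.35,0.05,0,0,0,1],
    [-0.97,-0.35,0.05,0,0,0,1],
    [0,0,0,0,0,0,1],
    [0,0,0,0,0,0,1]
  ]
}}

```text
time_s: 2.05
ee_pos: [0.5218, 0.2811, 0.2096]
tool_rot: [-180.0, -0.1, 162.3]
ft_force: [-0.3, -0.6, 0.9]
width: 0.998
grip_force: 0.0
```

Run:
```python
from h import *
from bench import r
f=r.grab_frame("wrist");s=r.get_state();print(s["ee_pos"],s["tool_rot"],s["ft_force"],s["q"])
np.savez("pics/w1.npz",**f);W=cloud(f)
cv2.imwrite("pics/w1.png",cv2.resize(f["color"][:,:,::-1],(800,600),interpolation=cv2.INTER_CUBIC))
z=W[...,2];s=(z>.055)&(z<.1)&(f["color"].max(2)<90)&(abs(W[...,0]-.52)<.04)&(abs(W[...,1]-.28)<.04)
print(s.sum(),np.percentile(z[s],[5,50,90,99]))
m=s&(z>np.percentile(z[s],60)-.003);v,u=np.nonzero(m);print(cv2.minEnclosingCircle(np.c_[u,v].astype(np.float32)),[W[m][:,i].min() for i in range(3)],W[m].max(0))
```

```text
[0.52137915 0.28163069 0.20971358] [-1.79990909e+02 -6.21386637e-02  1.62368146e+02] [-0.36156289  0.06445378  0.89210901] [ 1.66883203e+01  1.26182124e+01  8.99222076e+01  2.81935184e-02
  7.75160272e+01 -5.56859383e+01]
1026 [0.06087167 0.07431569 0.07554788 0.07644311]
((257.9451599121094, 181.4516143798828), 20.107402801513672) [np.float64(0.5050125743033806), np.float64(0.26548656859024894), np.float64(0.07165678498174555)] [0.53762712 0.29883482 0.07701612]
```

View pics/w1.png

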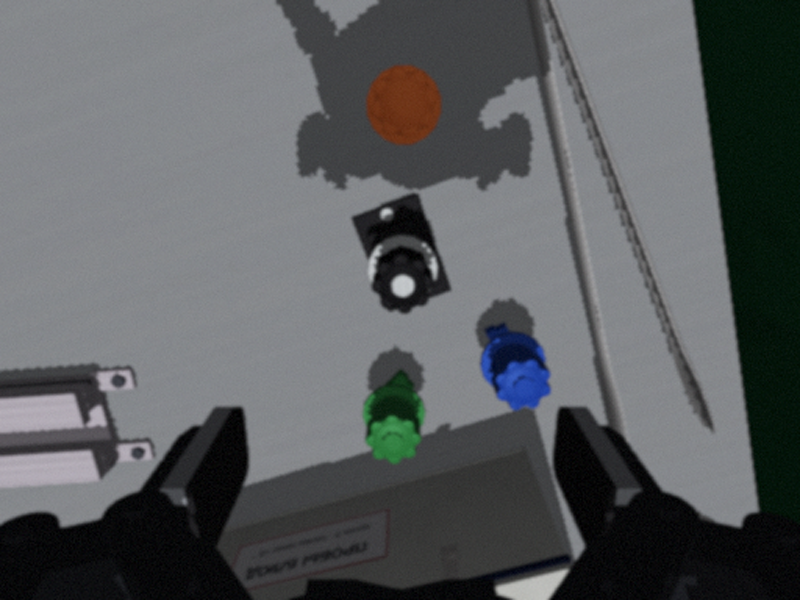

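The wrist view shows the knob's white cap at (402,285), and the holder as a black rectangle with corners at (353,217), (418,194) and (450,288). Green is at (393,440) and blue at (515,370). The left end of the rail is at the left edge of the picture.

Run:
```python
from h import *
f=dict(np.load("pics/w1.npz"));W=cloud(f);C=f["color"].astype(int);z=W[...,2]
hsv=cv2.cvtColor(f["color"],cv2.COLOR_RGB2HSV)
# white cap on knob
m=(z>.07)&(z<.08)&(C.min(2)>120)&(abs(W[...,0]-.52)<.02)&(abs(W[...,1]-.28)<.02)
v,u=np.nonzero(m);print("cap",len(u),W[m].mean(0),on_z(f,u.mean(),v.mean(),.075))
for n,a,b in (("blue",105,130),("green",50,85)):
    m=(hsv[...,0]>a)&(hsv[...,0]<b)&(hsv[...,1]>120)&(z>.06)&(z<.09);print(n,m.sum(),np.median(W[m],0))
# holder: points z .01-.022 near, dark
m=(z>.008)&(z<.024)&(C.max(2)<80)&(abs(W[...,0]-.51)<.07)&(abs(W[...,1]-.28)<.045)
P=W[m];print("holder",len(P),np.percentile(P[:,2],[10,50,90]),cv2.minAreaRect(P[:,:2].astype(np.float32)))
for p in ((353,217),(418,194),(450,288)): print(on_z(f,p[0]*.64,p[1]*.64,.018))
c=f["color"][100:205,210:310,::-1].astype(float)
cv2.imwrite("pics/w1c.png",cv2.resize(np.clip(c*3,0,255).astype(np.uint8),None,fx=5.5,fy=5.5,interpolation=cv2.INTER_CUBIC))
```

```text
cap 159 [0.52154106 0.28184301 0.07614146] [0.52185369 0.28174779 0.075     ]
blue 940 [0.60066722 0.33000502 0.06864502]
green 842 [0.61249573 0.24714192 0.06858442]
holder 315 [0.0135928  0.01776533 0.01885903] ((0.5215620398521423, 0.28206875920295715), (0.04571399837732315, 0.03193970024585724), 2.137354850769043)
[0.48639197 0.26099466 0.018     ]
[0.48517912 0.30381424 0.018     ]
[0.54929183 0.30592369 0.018     ]
```

View pics/w1c.png

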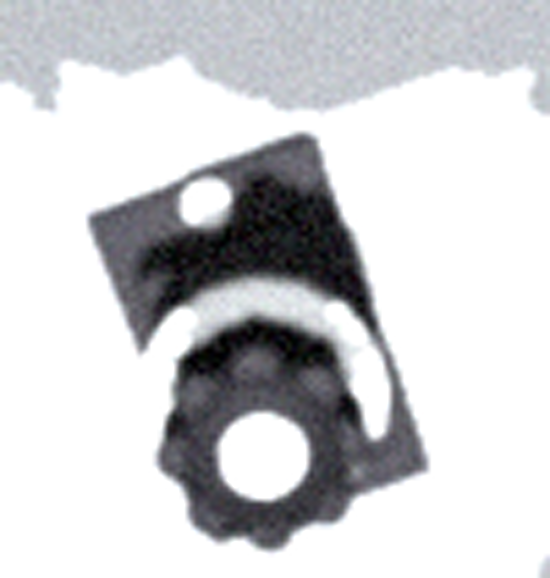

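The crop shows the holder's long axis at about +2° world yaw, with the pocket under the knob. I expect the head to lie along that axis, and I'll check it after lifting.

Emit:
{"api": "servo_tool", "payload": {
  "plan": [
    [0,0,0.6,0,0,0.78,0.7],
    [0,0,0.6,0,0,0.78,0.7],
    [0,0,0.6,0,0,0.78,0.7],
    [0,0,0.6,0,0,0.78,0.7],
    [0,0,0.6,0,0,0.78,0.7],
    [0,0,0.6,0,0,0,0.7],
    [0,0,0.6,0,0,0,0.7],
    [0,0,0.6,0,0,0,0.7],
    [0,0,0.6,0,0,0,0.7],
    [0,0,0.6,0,0,0,0.7],
    [0,0,0.4,0,0,0,0.7],
    [0,0,0.2,0,0,0,0.7],
    [0,0,0,0,0,0,0.7],
    [0,0,0,0,0,0,0.7],
    [0,0,0,0,0,0,0],
    [0,0,0,0,0,0,0],
    [0,0,0,0,0,0,0],
    [0,0,0,0,0,0,0],
    [0,0,0,0,0,0,0]
  ],
  "squeeze": 60
}}

```text
time_s: 4.0
ee_pos: [0.5227, 0.2816, 0.046]
tool_rot: [179.9, 0.0, 139.0]
ft_force: [-0.0, 0.5, 5.1]
width: 0.383
grip_force: 59.3
```

Emit:
{"api": "servo_tool", "payload": {
  "plan": [
    [0,0,-0.2,0,0,0,0],
    [0,0,-0.4,0,0,0,0],
    [0,0,-0.6,0,0,0,0],
    [0,0,-0.6,0,0,0,0],
    [0,0,-0.6,0,0,0,0],
    [0,0,-0.6,0,0,0,0],
    [0,0,-0.6,0,0,0,0],
    [0,0,-0.6,0,0,0,0],
    [0,0,-0.6,0,0,0,0],
    [0,0,0,0,0,0,0],
    [0,0,0,0,0,0,0]
  ]
}}

```text
time_s: 5.1
ee_pos: [0.5221, 0.2813, 0.1653]
tool_rot: [180.0, 0.0, 139.0]
ft_force: [-1.2, -1.3, -2.6]
width: 0.379
grip_force: 59.9
```

Run:
```python
from h import *
from bench import r
f=r.grab_frame("wrist");s=r.get_state();print(s["ee_pos"],s["tool_rot"],s["ft_force"],s["q"],s["width"])
np.savez("pics/w2.npz",**f)
g=r.grab_frame("side");np.savez("pics/s2.npz",**g)
a=np.clip(f["color"][90:390,130:400,::-1].astype(float)*1.8,0,255)
a=cv2.resize(a,(540,588))
T=g["camera_from_world"];p=T[:3,:3]@np.array([.522,.281,.15])+T[:3,3];p=g["K"]@p;u,v=(p[:2]/p[2]).astype(int);print(u,v)
b=cv2.resize(np.clip(g["color"][max(v-30,0):v+30,u-13:u+13,::-1]*1.8,0,255),(255,588),interpolation=cv2.INTER_CUBIC)
cv2.imwrite("pics/w2.png",np.hstack([a,b]))
```

```text
[0.52159014 0.28114167 0.16438486] [-1.79938035e+02 -3.80821999e-02  1.38963579e+02] [ 0.13718081 -0.72067914 -2.54199648] [ 1.66510700e+01  1.49721317e+01  9.24370065e+01 -9.82109178e-04
  7.26635874e+01 -3.23122366e+01] 0.38041239883556555
198 111[ WARN:0@1.998] global loadsave.cpp:1063 imwrite_ Unsupported depth image for selected encoder is fallbacked to CV_8U.
```

View pics/w2.png

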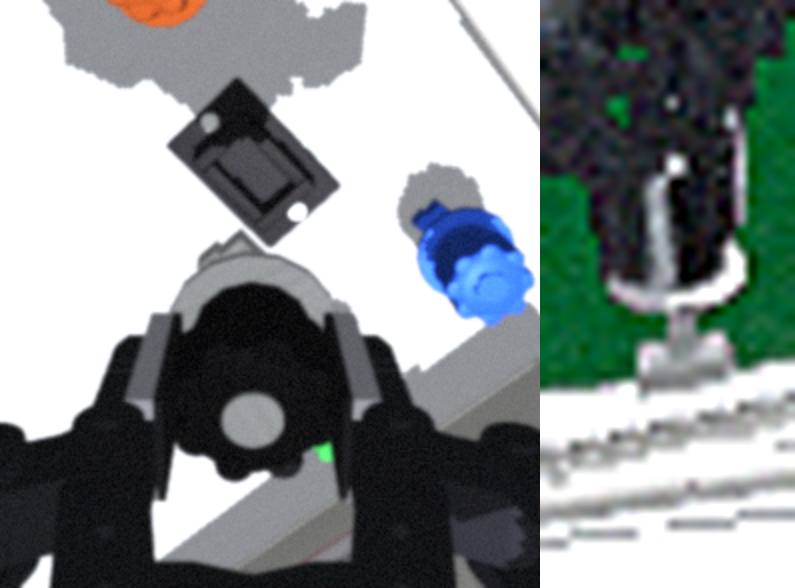

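The bolt is lifted and upright, with the empty pocket at (255,170) and the tip of the head showing at (240,235). I'll measure the head's direction from depth.

Run:
```python
from h import *
f=dict(np.load("pics/w2.npz"));W=cloud(f);z=W[...,2]
m=(z>.115)&(z<.15)&(np.hypot(W[...,0]-.5216,W[...,1]-.2811)<.025)
m[:180]&=True
v,u=np.nonzero(m);print(m.sum(),np.percentile(z[m],[5,25,50,75,95]),u.min(),u.max(),v.min(),v.max())
for b in range(v.min(),v.max()+1,1):
    k=v==b
    if k.any(): print(b,u[k].min(),u[k].max(),z[b,u[k].min()].round(3),f["color"][b,u[k].min()-2:u[k].max()+3,0])
w1=dict(np.load("pics/w1.npz"))
```

```text
268 [0.12575509 0.12847104 0.13186455 0.13400608 0.13494035] 228 263 204 224
204 250 251 0.127 [145 123 113 123 134 124]
205 249 252 0.126 [138 121  88  76  94 121 137 132]
206 248 253 0.126 [134 109  81  59  54  66  95 120 139 133]
207 247 254 0.126 [128 102  73  56  48  49  57  67  95 122 140 136]
208 246 255 0.127 [127  98  73  54  47  49  54  51  55  67  95 123 137 132]
209 245 256 0.126 [126  93  70  56  48  57  59  58  58  53  55  72  95 123 135 133]
210 238 257 0.126 [147 131 117 127 143 144 125  96  67  56  52  56  67  70  75  69  61  50
  54  69  91 122 134 130]
211 237 258 0.126 [147 124  97  83  96 115 116  93  67  54  52  55  66  78  82  82  79  66
  60  52  55  71  94 121 136 131]
212 236 259 0.126 [143 120  89  64  59  65  75  79  60  49  52  60  68  78  84  88  87  86
  78  70  58  54  56  67  95 122 136 133]
213 235 260 0.127 [141 115  89  63  54  52  55  58  57  52  53  58  71  81  85  90  88  88
  84  82  76  69  60  51  53  68  89 117 130 131]
214 234 261 0.127 [130 111  79  59  50  54  55  55  53  53  51  61  69  80  86  92  92  88
  84  82  81  78  72  62  56  54
[... 175 characters left out ...]
33 139]
216 232 263 0.127 [126  99  73  55  51  57  64  70  69  65  58  66  74  79  82  80  75  76
  69  68  62  62  60  58  58  58  53  54  53  51  52  65  79 104 113 120]
217 231 245 0.127 [128  98  65  56  47  53  63  74  83  79  71  69  72  74  73  73  67  63
  59]
218 230 241 0.127 [142 107  75  53  54  58  69  75  79  80  78  72  65  67  64  64]
219 229 238 0.127 [155 129  89  60  52  59  67  74  76  75  66  66  63  57]
220 229 235 0.129 [153 125  83  61  63  69  73  73  65  63  59]
221 229 234 0.13 [148 120  81  66  72  75  71  62  59  54]
222 229 232 0.132 [145 114  79  67  68  71  67  59]
223 229 231 0.134 [142 114  83  72  65  60  62]
224 228 230 0.133 [158 143 115  83  64  58  61]
```

Run:
```python
from h import *
f=dict(np.load("pics/w2.npz"))
def yaw(a,b,z=.127):
    A,B=on_z(f,*a,z),on_z(f,*b,z);d=B-A;return np.degrees(np.arctan2(d[1],d[0])),np.linalg.norm(d),A,B
print(yaw((251.5,204),(263.5,216)),yaw((249.5,204),(244.5,209)),yaw((237.5,210),(228.5,219)))
w=cloud(f)
m=(w[...,2]>.008)&(w[...,2]<.025)&(abs(w[...,0]-.52)<.05)&(abs(w[...,1]-.28)<.035)&(f["color"].max(2)<75)
print(cv2.minAreaRect(w[m][:,:2].astype(np.float32)))
```

```text
(np.float64(2.0336545384539835), np.float64(0.009941151635140496), array([0.50812988, 0.28909867, 0.127     ]), array([0.51806478, 0.28945145, 0.127     ])) (np.float64(-84.43791480153266), np.float64(0.004132935606742786), array([0.50739225, 0.2882518 , 0.127     ]), array([0.50779283, 0.28413833, 0.127     ])) (np.float64(-84.60509209183671), np.float64(0.0075788577506887235), array([0.50564744, 0.28075522, 0.127     ]), array([0.50636001, 0.27320993, 0.127     ]))
((0.5217054486274719, 0.2819657325744629), (0.04583606868982315, 0.03245558589696884), 2.989149808883667)
```

Emit:
{"api": "servo_tool", "payload": {
  "plan": [
    [-0.5,-0.43,0,0,0,0,0],
    [-0.9,-0.77,0,0,0,0,0],
    [-0.9,-0.77,0,0,0,0,0],
    [-0.9,-0.77,0,0,0,0,0],
    [-0.9,-0.77,0,0,0,0,0],
    [-0.9,-0.77,0,0,0,0,0],
    [-0.9,-0.77,0,0,0,0,0],
    [-0.9,-0.77,0,0,0,0,0],
    [-0.9,-0.77,0,0,0,0,0],
    [-0.9,-0.77,0,0,0,0,0],
    [0,0,0,0,0,-0.95,0],
    [0,0,0,0,0,-0.95,0],
    [0,0,0,0,0,-0.95,0],
    [0,0,0,0,0,-0.95,0],
    [0,0,0,0,0,-0.95,0],
    [0,0,0,0,0,-0.95,0],
    [0,0,0,0,0,-0.95,0],
    [0,0,0,0,0,-0.95,0],
    [0,0,0,0,0,-0.95,0]
  ]
}}

```text
time_s: 7.1
ee_pos: [0.5626, 0.0005, 0.1642]
tool_rot: [180.0, -0.1, -169.5]
ft_force: [-0.9, -0.7, -1.2]
width: 0.374
grip_force: 60.1
```

Emit:
{"api": "servo_tool", "payload": {
  "plan": [
    [0,0,0,0,0,-0.95,0],
    [0,0,0,0,0,-0.95,0],
    [0,0,0,0,0,-0.95,0],
    [0,0,0,0,0,-0.95,0],
    [0,0,0,0,0,0,0],
    [0,0,0,0,0,0,0]
  ]
}}

```text
time_s: 7.7
ee_pos: [0.563, 0.0008, 0.1645]
tool_rot: [180.0, -0.0, -147.1]
ft_force: [0.9, -0.3, -2.0]
width: 0.378
grip_force: 60.1
```

Run:
```python
from h import *
from bench import r
f=r.grab_frame("wrist");s=r.get_state();print(s["ee_pos"],s["tool_rot"],s["ft_force"],s["ft_torque"],s["q"],s["width"])
np.savez("pics/w3.npz",**f)
cv2.imwrite("pics/w3.png",cv2.resize(np.clip(f["color"][:,:,::-1]*1.0,0,255).astype(np.uint8),(800,600),interpolation=cv2.INTER_CUBIC))
W=cloud(f);z=W[...,2]
# rail axes estimate: points on top (z .027-.037)
m=(z>.027)&(z<.037)&(abs(W[...,0]-.545)<.12)&(W[...,1]<.08)&(W[...,1]>-.25)
P=W[m][:,:2].astype(np.float32);print(len(P),cv2.minAreaRect(P),np.median(z[m]))
```

```text
[0.56303666 0.00095116 0.16463693] [ 1.79973713e+02 -3.80873923e-02 -1.47073056e+02] [ 0.03918127 -0.14174066 -1.37246965] [ 0.03484131 -0.0191618   0.0148373 ] [-1.21939306e+01  1.07492719e+01  9.73852627e+01 -8.87883984e-03
  7.19109676e+01 -1.35118105e+02] 0.37923698933788635
8894 ((0.5457762479782104, -0.07583050429821014), (0.23427845537662506, 0.07054798305034637), 76.96833801269531) 0.032005360297073605
```

View pics/w3.png

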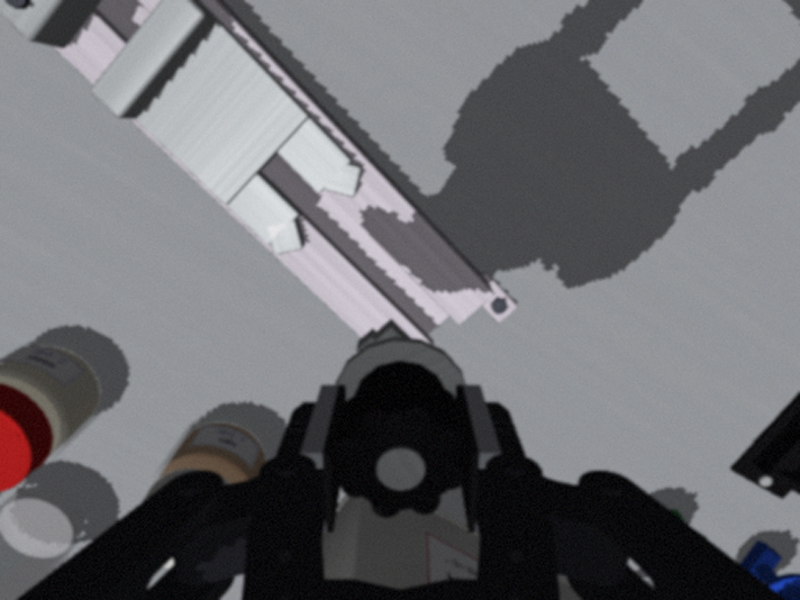

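The wrist view shows the rail running from its open end near (440,330) up-left to the stop. The fork prongs are at (340,180) and (290,235), the nose at (150,60) and the block at (60,20). The slot between the prongs and the open end is clear. Next I'll fit its edges.

Run:
```python
from h import *
f=dict(np.load("pics/w3.npz"));W=cloud(f);z=W[...,2]
yw=np.radians(-103.2);o=np.array([.5441,-.0811]);ex=np.array([np.cos(yw),np.sin(yw)]);ey=np.array([-ex[1],ex[0]])
X=(W[...,:2]-o)@ex;Y=(W[...,:2]-o)@ey
# slot edges: rail-top pixels, by x bin: inner and outer edges
top=(abs(z-.032)<.0025)&(X>-.118)&(X<.0)&(abs(Y)<.045)
R=[]
for x in np.arange(-.10,-.025,.005):
    k=top&(abs(X-x)<.0025)
    yy=Y[k]; a=yy[yy<0];b=yy[yy>0]
    if len(a)>5 and len(b)>5: R.append((x,np.percentile(a,1),np.percentile(a,99),np.percentile(b,1),np.percentile(b,99),len(a),len(b)))
R=np.array(R);print((R*1000).round(1)[:,:5])
for i in (1,2,3,4): p=np.polyfit(R[:,0],R[:,i],1);print(i,np.degrees(p[0]),p[1]*1000)
# stop plate z~.042
pl=(abs(z-.042)<.003)&(abs(Y)<.036)&(X>-.08)&(X<.12)
P=np.c_[X[pl],Y[pl]].astype(np.float32);print("plate",len(P),cv2.minAreaRect(P),np.percentile(P[:,0],[.5,99.5]),np.median(z[pl]))
ns=(abs(z-.058)<.004)&(abs(Y)<.04)&(X>0)&(X<.16)
print("nose/block",ns.sum(),np.histogram(X[ns],np.arange(0,.16,.005)))
print("rail x range",X[top].min(),[np.percentile(X[(abs(z-.032)<.003)&(abs(Y)<.03)&(abs(Y)>.012)],.5)])
for n,col in (("head",0),):
    m=(z>.115)&(z<.145)&(np.hypot(W[...,0]-.563,W[...,1]-.001)<.025)
    v,u=np.nonzero(m);
    for b in range(v.min(),v.max()+1): k=v==b; print(b,u[k].min(),u[k].max(),end="; ")
```

```text
[[-100.   -34.5   -9.2    9.5   14.8]
 [ -95.   -34.5   -9.3    9.3   25.2]
 [ -90.   -34.3   -9.2    9.4   34.5]
 [ -85.   -34.3   -9.     9.6   34.7]
 [ -80.   -34.3   -9.1    9.4   35.1]
 [ -75.   -34.5   -9.1    9.4   34.9]
 [ -70.   -34.3   -9.1    9.3   34.8]
 [ -65.   -34.3   -9.1    9.5   34.7]
 [ -60.   -34.2   -9.     9.5   35. ]
 [ -55.   -34.5   -9.1    9.7   34.9]
 [ -50.   -34.5   -9.     9.4   34.8]
 [ -45.   -34.3   -8.9    9.3   34.7]
 [ -40.   -34.3   -9.     9.2   34.7]
 [ -35.   -34.3   -8.8    9.4   35.1]
 [ -30.   -34.5   -8.8    9.5   34.8]
 [ -25.   -34.4   -8.8    9.4   34.8]]
1 0.016325778144426126 -34.36607218156482
2 0.33294402624459046 -8.662855990241264
3 -0.05357682439055248 9.373697267643298
4 7.201741021985408 40.809129857345084
plate 9725 ((0.03810696676373482, 0.000770295038819313), (0.14148595929145813, 0.06122430041432381), 0.31834977865219116) [-0.02986566  0.1075674 ] 0.04196620536307558
nose/block 3188 (array([  0,   0,   0,   0,   0,   0,   0,   0,   0,   0,   0,   0, 533,
       738, 708, 492,   0,   0,   0,   0,   0, 271, 241, 148,  56,   1,
         0,   0,   0,   0,   0]), array([0.   , 0.005, 0.01 , 0.015, 0.02 , 0.025, 0.03 , 0.035, 0.04 ,
       0.045, 0.05 , 0.055, 0.06 , 0.065, 0.07 , 0.075, 0.08 , 0.085,
       0.09 , 0.095, 0.1  , 0.105, 0.11 , 0.115, 0.12 , 0.125, 0.13 ,
       0.135, 0.14 , 0.145, 0.15 , 0.155]))
rail x range -0.11799460123445828 [np.float64(-0.12155339764524185)]
204 250 251; 205 249 252; 206 248 253; 207 247 254; 208 246 255; 209 245 256; 210 238 257; 211 237 258; 212 236 259; 213 235 260; 214 234 261; 215 233 262; 216 232 263; 217 231 245; 218 230 242; 219 229 238; 220 229 235; 221 229 234; 222 229 232; 223 229 231; 224 228 230;
```

```bash
cat >> h.py <<'E'
YW=np.radians(-103.15);EX=np.array([np.cos(YW),np.sin(YW)]);EY=np.array([-EX[1],EX[0]])
O=np.array([.5441,-.0811])-.0015*EX+.00025*EY
def rail(p): d=np.asarray(p)[...,:2]-O; return np.stack([d@EX,d@EY],-1)
def cap(f,z0,xy):
    W=cloud(f);z=W[...,2];m=(abs(z-z0)<.006)&(f["color"].min(2)>60)&(np.hypot(W[...,0]-xy[0],W[...,1]-xy[1])<.015)
    v,u=np.nonzero(m);return len(u),np.median(W[m],0),on_z(f,u.mean(),v.mean(),np.median(z[m]))
E
python3 - <<'E'
from h import *
f=dict(np.load("pics/w3.npz"))
n,p,q=cap(f,.195,(.563,.001));print(n,p,q,rail(q),rail([.563,.001]))
f=dict(np.load("pics/w2.npz"));print(cap(f,.195,(.5216,.2811)))
print("tool-in-rail rotation: tool x yaw 213 -> rail angle",213+103.15)
for a in (on_z(dict(np.load('pics/w3.npz')),251.5,204,.126),on_z(dict(np.load('pics/w3.npz')),263.5,216,.126),on_z(dict(np.load('pics/w3.npz')),228.5,219,.126),): print(rail(a))
E
```

```text
615 [5.61354072e-01 3.79646272e-06 1.94518298e-01] [ 5.61436366e-01 -4.80160562e-05  1.94518298e-01] [-0.08137067 -0.00180765] [-0.08274693 -0.00052345]
(671, array([0.52092631, 0.28123291, 0.19513149]), array([0.52096288, 0.28106857, 0.19513149]))
tool-in-rail rotation: tool x yaw 213 -> rail angle 316.15
[-0.06929101 -0.00993684]
[-0.07924755 -0.00978609]
[-0.06671201  0.0058699 ]
```

Emit:
{"api": "servo_tool", "payload": {
  "plan": [
    [-0.053,-0.055,0.4,0,0,0,0],
    [0,0,0.6,0,0,0,0],
    [0,0,0.6,0,0,0,0],
    [0,0,0.6,0,0,0,0],
    [0,0,0.6,0,0,0,0],
    [0,0,0.4,0,0,0,0],
    [0,0,0.2,0,0,0,0],
    [0,0,0,0,0,0,0],
    [0,0,0,0,0,0,0]
  ]
}}

```text
time_s: 8.65
ee_pos: [0.5658, 0.0008, 0.0806]
tool_rot: [-180.0, 0.0, -146.9]
ft_force: [0.8, 0.4, -1.8]
width: 0.377
grip_force: 60.1
```

Run:
```python
from h import *
from bench import r
f=r.grab_frame("wrist");s=r.get_state();print(s["ee_pos"],s["tool_rot"],s["ft_force"],rail(s["ee_pos"]))
np.savez("pics/w4.npz",**f)
n,p,q=cap(f,s["ee_pos"][2]+.03,s["ee_pos"]);print(n,q,rail(q))
W=cloud(f);z=W[...,2];Q=rail(W)
top=(abs(z-.032)<.003)
for x in np.arange(-.075,-.03,.006):
    k=top&(abs(Q[...,0]-x)<.003);y=Q[...,1][k];a=y[(y<0)&(y>-.034)];b=y[(y>0)&(y<.034)]
    if len(a)>4 and len(b)>4: print(round(x,3),(np.percentile(a,98)*1e3).round(1),(np.percentile(b,2)*1e3).round(1))
cv2.imwrite("pics/w4.png",np.clip(cv2.resize(f["color"][120:270,160:360,::-1],(800,600),interpolation=cv2.INTER_CUBIC)*1.3,0,255).astype(np.uint8))
```

```text
[0.56597423 0.00079928 0.08087626] [-1.79932240e+02  6.71275854e-02 -1.46932647e+02] [ 0.11034396 -1.14078019 -2.06510009] [-0.08322811  0.00241845]
701 [0.56506455 0.00063545 0.11046816] [-0.08286162  0.00156991]
-0.075 -9.6 16.9
-0.069 -9.6 9.6
-0.063 -9.4 9.2
-0.057 -9.3 9.2
-0.051 -9.3 9.3
-0.045 -9.4 9.1
-0.039 -9.5 9.2
-0.033 -9.5 9.3
```

View pics/w4.png

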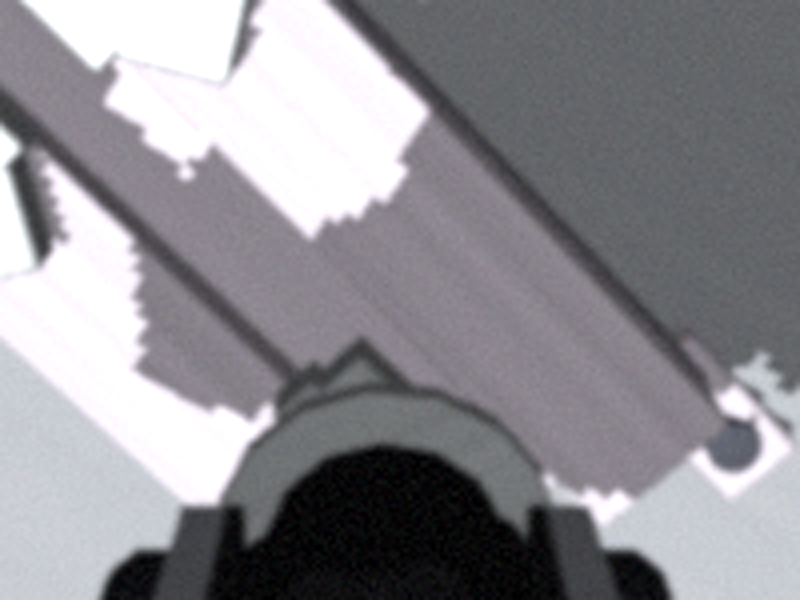

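The close view shows the head tip at (362,340) over the slot. The slot's lower-left edge runs (130,215)–(300,375) and its other edge (215,150)–(440,360). Next I'll measure the head's edges relative to the slot.

Run:
```python
from h import *
f=dict(np.load("pics/w4.npz"));W=cloud(f);z=W[...,2];Q=rail(W)
c=rail([.5655,.0007])
m=(z>.037)&(z<.056)&(np.hypot(Q[...,0]-c[0],Q[...,1]-c[1])<.022)
v,u=np.nonzero(m);print(m.sum(),np.percentile(z[m],[2,50,98]))
for b in range(v.min(),v.max()+1):
    k=u[v==b];a,e=k.min(),k.max()
    print(b,a,e,*[(rail(on_z(f,x,b,zz))*1e3).round(1) for x,zz in ((a-.5,z[b,a]),(e+.5,z[b,e]))],z[b,a].round(3),z[b,e].round(3))
```

```text
263 [0.04091391 0.04734323 0.05064238]
204 250 251 [-69.2  -6.1] [-70.2  -6.7] 0.042 0.041
205 249 252 [-69.2  -5.4] [-71.   -6.7] 0.042 0.041
206 248 253 [-69.2  -4.6] [-71.5  -7.1] 0.042 0.042
207 247 254 [-69.3  -3.7] [-72.7  -6.7] 0.042 0.041
208 246 255 [-69.2  -3.1] [-73.4  -6.8] 0.043 0.041
209 245 256 [-69.5  -1.9] [-74.  -7.] 0.041 0.042
210 238 257 [-67.2   1.4] [-75.   -6.8] 0.041 0.042
211 237 258 [-67.4   2.4] [-75.6  -7. ] 0.041 0.042
212 236 259 [-67.5   3.3] [-77.   -6.5] 0.041 0.04
213 235 260 [-67.2   3.8] [-77.5  -6.8] 0.042 0.042
214 234 261 [-67.3   4.7] [-78.6  -6.6] 0.042 0.041
215 233 262 [-67.2   5.4] [-79.3  -6.7] 0.042 0.041
216 232 263 [-67.3   6.3] [-79.9  -6.9] 0.042 0.042
217 231 245 [-67.3   7.1] [-71.   -1.6] 0.042 0.05
218 230 241 [-67.2   7.7] [-70.3   0.8] 0.043 0.049
219 229 238 [-67.1   8.4] [-69.4   2.3] 0.043 0.049
220 229 235 [-67.5   8.7] [-68.5   3.6] 0.043 0.05
221 229 234 [-67.3   8.3] [-68.7   4.7] 0.046 0.049
222 229 232 [-67.2   7.9] [-68.3   5.7] 0.048 0.05
223 229 231 [-67.2   7.8] [-68.    6.1] 0.05 0.051
224 228 230 [-67.1   8.4] [-68.4   7.4] 0.05 0.05
```

Emit:
{"api": "servo_tool", "payload": {
  "plan": [
    [0.025,0.026,0,0,0,0,0],
    [0,0,0,0,0,0,0],
    [0,0,0.15,0,0,0,0],
    [0,0,0.15,0,0,0,0],
    [0,0,0.15,0,0,0,0],
    [0,0,0.15,0,0,0,0],
    [0,0,0,0,0,0,0]
  ]
}}

```text
time_s: 9.4
ee_pos: [0.5638, 0.0012, 0.0642]
tool_rot: [179.9, -0.1, -146.9]
ft_force: [-0.8, 0.3, -2.0]
width: 0.382
grip_force: 60.1
```

Emit:
{"api": "servo_tool", "payload": {
  "plan": [
    [0,0,0.15,0,0,0,0],
    [0,0,0.15,0,0,0,0],
    [0,0,0.15,0,0,0,0],
    [0,0,0.08,0,0,0,0],
    [0,0,0,0,0,0,0],
    [0,0,0,0,0,0,0]
  ]
}}

```text
time_s: 10.0
ee_pos: [0.5644, 0.0011, 0.0518]
tool_rot: [180.0, 0.0, -146.9]
ft_force: [0.3, -0.4, -2.0]
width: 0.379
grip_force: 60.1
```

Run:
```python
from h import *
from bench import r
f=r.grab_frame("wrist");s=r.get_state();print(s["ee_pos"],s["tool_rot"],s["ft_force"],rail(s["ee_pos"]))
n,p,q=cap(f,s["ee_pos"][2]+.03,s["ee_pos"]);print(n,q,rail(q))
W=cloud(f);z=W[...,2];Q=rail(W)
# fork prongs: plate top z .042
pl=(abs(z-.042)<.003)&(abs(Q[...,1])<.034)&(Q[...,0]>-.05)&(Q[...,0]<.03)
for x in np.arange(-.034,.02,.004):
    k=pl&(abs(Q[...,0]-x)<.002);y=Q[...,1][k];a=y[y<-.001];b=y[y>.001]
    if len(a)>4 and len(b)>4: print(round(x,3),*[round(t*1e3,1) for t in (a.min(),np.percentile(a,98),np.percentile(b,2),b.max())])
print("min x",np.percentile(Q[...,0][pl],[.5,1,2]))
fl=(abs(z-.0475)<.0025)&(np.hypot(Q[...,0]+.082,Q[...,1])<.026);print("flange",fl.sum(),np.percentile(z[fl],[5,50,95]),np.percentile(Q[...,0][fl],99.5),np.percentile(Q[...,1][fl],[.5,99.5]))
```

```text
[0.5645225  0.00109989 0.05195919] [-1.79988104e+02  1.25840714e-02 -1.46936787e+02] [ 1.02069216  0.67313245 -2.37652798] [-0.08319057  0.0009364 ]
725 [0.56383312 0.00101307 0.08162942] [-0.0829492   0.00028485]
-0.03 -23.9 -16.8 16.7 23.7
-0.026 -30.6 -15.0 14.3 30.1
-0.022 -30.3 -12.7 12.2 30.7
-0.018 -29.8 -8.1 7.3 30.2
-0.014 -30.0 -7.7 7.1 30.1
-0.01 -30.0 -7.5 7.1 29.9
-0.006 -29.9 -7.5 7.1 30.2
-0.002 -29.9 -7.7 7.1 30.4
0.002 -29.9 -7.5 7.1 30.2
0.006 -30.1 -7.5 7.2 30.0
0.01 -30.0 -1.7 1.8 29.9
0.014 -29.9 -1.6 1.5 30.5
0.018 -30.1 -1.6 1.6 29.9
min x [-0.0291918  -0.02800816 -0.02642822]
flange 1430 [0.04668556 0.0486753  0.04963926] -0.061665367846885207 [-0.02114589  0.00954758]
```

Emit:
{"api": "servo_tool", "payload": {
  "plan": [
    [0,0,0.024,0,0,0,0],
    [0.144,-0.138,0,0,0,0,0],
    [0.289,-0.277,0,0,0,0,0],
    [0.289,-0.277,0,0,0,0,0],
    [0.289,-0.277,0,0,0,0,0],
    [0.289,-0.277,0,0,0,0,0],
    [0.289,-0.277,0,0,0,0,0],
    [0.289,-0.277,0,0,0,0,0],
    [0.144,-0.138,0,0,0,0,0],
    [0,0,0,0,0,0,0],
    [0,0,0,0,0,0,0]
  ]
}}

```text
time_s: 11.15
ee_pos: [0.5485, -0.067, 0.0512]
tool_rot: [180.0, 0.0, -146.9]
ft_force: [-0.3, 0.1, -1.7]
width: 0.378
grip_force: 60.1
```

```bash
cat > st.py <<'E'
from h import *
from bench import r
f=r.grab_frame("wrist");s=r.get_state();R=lambda k:s[k].round(4)
print(R("ee_pos"),R("tool_rot"),R("ft_force"),R("ft_torque"),"q6",s["q"][5],"rail",rail(s["ee_pos"]).round(4))
F=s["ft_force"];print("F along rail x,y:",F[:2]@EX,F[:2]@EY)
n,p,q=cap(f,s["ee_pos"][2]+.03,s["ee_pos"]);print("cap",n,q[2].round(4),rail(q).round(4))
W=cloud(f);z=W[...,2];Q=rail(W)
ns=(abs(z-.058)<.003)&(abs(Q[...,1])<.028)&(Q[...,0]>.05)&(Q[...,0]<.14)
h,e=np.histogram(Q[...,0][ns],np.arange(.05,.14,.002));print("nose/block",dict(zip((e[:-1]*1e3).round().astype(int).tolist(),h.tolist())))
E
python3 st.py
```

```text
[ 0.5485 -0.0668  0.0512] [ 1.799904e+02  5.500000e-03 -1.469249e+02] [-0.3184 -0.4431 -2.0756] [ 0.0209 -0.0247 -0.0927] q6 -142.5625620047507 rail [-0.0134  0.0008]
F along rail x,y: 0.5039293037947875 -0.20925852837575276
cap 740 0.081 [-0.0131  0.0002]
nose/block {50: 0, 52: 0, 54: 0, 56: 0, 58: 0, 60: 0, 62: 1, 64: 720, 66: 711, 68: 709, 70: 724, 72: 720, 74: 745, 76: 756, 78: 711, 80: 318, 82: 0, 84: 0, 86: 0, 88: 0, 90: 0, 92: 0, 94: 0, 96: 0, 98: 0, 100: 0, 102: 0, 104: 0, 106: 0, 108: 810, 110: 781, 112: 637, 114: 555, 116: 485, 118: 363, 120: 255, 122: 206, 124: 133, 126: 28, 128: 0, 130: 0, 132: 0, 134: 0, 136: 0, 138: 0}
```

Emit:
{"api": "servo_tool", "payload": {
  "plan": [
    [0.104,-0.1,0,0,0,0,0],
    [0.104,-0.1,0,0,0,0,0],
    [0.104,-0.1,0,0,0,0,0],
    [0.104,-0.1,0,0,0,0,0],
    [0.06,-0.058,0,0,0,0,0],
    [0.06,-0.058,0,0,0,0,0],
    [0.06,-0.058,0,0,0,0,0],
    [0.06,-0.058,0,0,0,0,0],
    [0.06,-0.058,0,0,0,0,0],
    [0.06,-0.058,0,0,0,0,0],
    [0.06,-0.058,0,0,0,0,0],
    [0.06,-0.058,0,0,0,0,0],
    [0.06,-0.058,0,0,0,0,0],
    [0.06,-0.058,0,0,0,0,0],
    [0,0,0,0,0,0,0],
    [0,0,0,0,0,0,0]
  ]
}}

```text
time_s: 12.8
ee_pos: [0.5405, -0.1019, 0.0512]
tool_rot: [-180.0, -0.0, -146.9]
ft_force: [0.1, 1.4, -2.4]
width: 0.382
grip_force: 60.2
```

```bash
python3 st.py
```

```text
[ 0.5405 -0.1018  0.0512] [-1.799712e+02 -2.670000e-02 -1.469277e+02] [ 1.2601  1.0229 -1.5004] [ 0.2306 -0.0163  0.0243] q6 -146.2855044749063 rail [0.0225 0.0009]
F along rail x,y: -1.2827622061433448 0.9943437441290357
cap 747 0.0811 [0.0226 0.0004]
nose/block {50: 0, 52: 0, 54: 0, 56: 0, 58: 0, 60: 0, 62: 0, 64: 0, 66: 0, 68: 0, 70: 0, 72: 0, 74: 0, 76: 0, 78: 0, 80: 0, 82: 248, 84: 642, 86: 654, 88: 664, 90: 668, 92: 667, 94: 679, 96: 685, 98: 627, 100: 56, 102: 0, 104: 0, 106: 0, 108: 538, 110: 764, 112: 753, 114: 738, 116: 754, 118: 583, 120: 536, 122: 532, 124: 559, 126: 709, 128: 793, 130: 810, 132: 515, 134: 2, 136: 0, 138: 0}
```

Emit:
{"api": "servo_tool", "payload": {
  "plan": [
    [0.029,-0.028,0,0,0,0,0],
    [0.029,-0.028,0,0,0,0,0],
    [0.029,-0.028,0,0,0,0,0],
    [0.029,-0.028,0,0,0,0,0],
    [0.029,-0.028,0,0,0,0,0],
    [0.029,-0.028,0,0,0,0,0],
    [0.014,-0.014,0,0,0,0,0],
    [0.014,-0.014,0,0,0,0,0],
    [0,0,0,0,0,0,0]
  ]
}}

```text
time_s: 13.75
ee_pos: [0.5389, -0.1084, 0.0512]
tool_rot: [-180.0, -0.0, -146.9]
ft_force: [0.6, 3.3, -1.1]
width: 0.38
grip_force: 60.2
```

```bash
python3 st.py
```

```text
[ 0.539  -0.1084  0.0512] [-1.799942e+02 -5.100000e-03 -1.469347e+02] [ 1.0279  2.5695 -1.6494] [ 0.5459 -0.0879  0.0102] q6 -147.02553528241702 rail [0.0292 0.001 ]
F along rail x,y: -2.735973509382932 0.416384147177161
cap 744 0.081 [0.0293 0.0003]
nose/block {50: 41, 52: 45, 54: 3, 56: 0, 58: 0, 60: 0, 62: 0, 64: 0, 66: 0, 68: 0, 70: 0, 72: 0, 74: 0, 76: 0, 78: 0, 80: 0, 82: 0, 84: 0, 86: 0, 88: 56, 90: 646, 92: 662, 94: 649, 96: 667, 98: 674, 100: 676, 102: 690, 104: 659, 106: 213, 108: 472, 110: 735, 112: 718, 114: 718, 116: 714, 118: 567, 120: 493, 122: 492, 124: 548, 126: 703, 128: 778, 130: 778, 132: 534, 134: 8, 136: 0, 138: 0}
```

Emit:
{"api": "servo_tool", "payload": {
  "plan": [
    [0.014,-0.014,0,0,0,0,0],
    [0.014,-0.014,0,0,0,0,0],
    [0.014,-0.014,0,0,0,0,0],
    [0,0,0,0,0,0,0]
  ]
}}

```text
time_s: 14.2
ee_pos: [0.5386, -0.1098, 0.0512]
tool_rot: [-180.0, -0.0, -146.9]
ft_force: [-0.2, 4.3, -1.5]
width: 0.377
grip_force: 60.2
```

Emit:
{"api": "servo_tool", "payload": {
  "plan": [
    [0.01,-0.01,0,0,0,0,0],
    [0,0,0,0,0,0,0]
  ]
}}

```text
time_s: 14.4
ee_pos: [0.5386, -0.1101, 0.0512]
tool_rot: [-180.0, -0.0, -146.9]
ft_force: [1.2, 3.0, -1.5]
width: 0.378
grip_force: 60.2
```

Emit:
{"api": "servo_tool", "payload": {
  "plan": [
    [0.01,-0.01,0,0,0,0,0],
    [0,0,0,0,0,0,0]
  ]
}}

```text
time_s: 14.6
ee_pos: [0.5385, -0.1104, 0.0512]
tool_rot: [180.0, 0.0, -146.9]
ft_force: [0.5, 4.1, -1.2]
width: 0.377
grip_force: 60.2
```

Emit:
{"api": "servo_tool", "payload": {
  "plan": [
    [0.01,-0.01,0,0,0,0,0],
    [0,0,0,0,0,0,0]
  ]
}}

```text
time_s: 14.8
ee_pos: [0.5385, -0.1105, 0.0512]
tool_rot: [180.0, 0.0, -146.9]
ft_force: [1.3, 4.2, -0.7]
width: 0.38
grip_force: 60.2
```

```bash
python3 st.py
```

```text
[ 0.5385 -0.1105  0.0512] [ 1.799741e+02  1.770000e-02 -1.469403e+02] [ 1.4666  5.5369 -1.6098] [ 0.9258 -0.1979 -0.0202] q6 -147.2909393052465 rail [0.0314 0.0009]
F along rail x,y: -5.72538431146369 0.16843813033752442
cap 732 0.0811 [0.0315 0.0003]
nose/block {50: 25, 52: 39, 54: 44, 56: 4, 58: 0, 60: 0, 62: 0, 64: 0, 66: 0, 68: 0, 70: 0, 72: 0, 74: 0, 76: 0, 78: 0, 80: 0, 82: 0, 84: 0, 86: 0, 88: 0, 90: 45, 92: 645, 94: 656, 96: 657, 98: 656, 100: 672, 102: 675, 104: 685, 106: 672, 108: 665, 110: 725, 112: 706, 114: 708, 116: 709, 118: 548, 120: 516, 122: 503, 124: 542, 126: 696, 128: 772, 130: 778, 132: 534, 134: 7, 136: 0, 138: 0}
```

The force has risen to 5.7 N and the gap is closed, so the stop is home. Now I'll turn clockwise.

Emit:
{"api": "servo_tool", "payload": {
  "plan": [
    [0,0,0,0,0,0.5,0],
    [0,0,0,0,0,0.9,0],
    [0,0,0,0,0,0.9,0],
    [0,0,0,0,0,0.9,0],
    [0,0,0,0,0,0.9,0],
    [0,0,0,0,0,0.9,0],
    [0,0,0,0,0,0.9,0],
    [0,0,0,0,0,0.9,0],
    [0,0,0,0,0,0.9,0],
    [0,0,0,0,0,0.9,0],
    [0,0,0,0,0,0.9,0],
    [0,0,0,0,0,0.9,0],
    [0,0,0,0,0,0.9,0],
    [0,0,0,0,0,0.9,0],
    [0,0,0,0,0,0.5,0],
    [0,0,0,0,0,0.5,0],
    [0,0,0,0,0,0,0]
  ]
}}

```text
time_s: 16.55
ee_pos: [0.5393, -0.1114, 0.0517]
tool_rot: [180.0, 0.1, 133.9]
ft_force: [2.8, 2.3, -1.4]
width: 0.378
grip_force: 60.2
```

```bash
python3 st.py | grep -v nose
```

```text
[ 0.5391 -0.1113  0.0516] [1.799830e+02 1.035000e-01 1.339315e+02] [ 2.6121  0.9862 -1.6137] [ 0.3599 -0.4201  0.0534] q6 -68.15430029551975 rail [0.0321 0.0017]
F along rail x,y: -1.5546055251989226 2.319199429831576
cap 732 0.0815 [0.0325 0.0014]
```

Emit:
{"api": "servo_tool", "payload": {
  "plan": [
    [0,0,0,0,0,0.5,0],
    [0,0,0,0,0,0.5,0],
    [0,0,0,0,0,0.5,0],
    [0,0,0,0,0,0.5,0],
    [0,0,0,0,0,0.5,0],
    [0,0,0,0,0,0,0]
  ]
}}

```text
time_s: 17.2
ee_pos: [0.5385, -0.1113, 0.0513]
tool_rot: [-180.0, 0.1, 118.9]
ft_force: [1.9, 1.8, -1.4]
width: 0.377
grip_force: 60.2
```

```bash
python3 st.py | grep -v nose
```

```text
[ 0.5385 -0.1112  0.0513] [-1.799878e+02  4.810000e-02  1.189822e+02] [ 1.6605  0.7055 -1.5387] [ 0.179  -0.2863  0.0101] q6 -53.20098406928023 rail [0.0321 0.0012]
F along rail x,y: -1.064750279159631 1.456476005642749
cap 713 0.0811 [0.0325 0.0008]
```

Emit:
{"api": "servo_tool", "payload": {
  "plan": [
    [0,0,0.04,0,0,0,0],
    [0,0,0.04,0,0,0,0],
    [0,0,0.02,0,0,0,0],
    [0,0,0,0,0,0,0]
  ]
}}

```text
time_s: 17.65
ee_pos: [0.5385, -0.1112, 0.049]
tool_rot: [-180.0, 0.0, 118.9]
ft_force: [-1.1, -0.4, 1.8]
width: 0.375
grip_force: 60.6
```

Emit:
{"api": "servo_tool", "payload": {
  "plan": [
    [0,0,0.012,0,0,0,0],
    [0,0,0,0,0,0,0]
  ]
}}

```text
time_s: 17.85
ee_pos: [0.5386, -0.1112, 0.049]
tool_rot: [-180.0, 0.0, 118.9]
ft_force: [-1.4, 0.9, 5.3]
width: 0.376
grip_force: 60.9
```

```bash
python3 st.py | grep -v nose
```

```text
[ 0.5385 -0.1112  0.049 ] [-1.799783e+02  3.560000e-02  1.188876e+02] [-1.7184  0.1535  5.3552] [-0.0201  0.3527 -0.0153] q6 -53.099533106250924 rail [0.032  0.0012]
F along rail x,y: 0.24151158906014142 -1.7082737842088864
cap 724 0.0789 [0.0324 0.0008]
```

Emit:
{"api": "servo_tool", "payload": {
  "plan": [
    [0,0,0,0,0,0.7,0],
    [0,0,0,0,0,0.7,0],
    [0,0,0,0,0,0.7,0],
    [0,0,0,0,0,0.7,0],
    [0,0,0,0,0,0.7,0],
    [0,0,0,0,0,0.7,0],
    [0,0,0,0,0,0.7,0],
    [0,0,0,0,0,0.7,0],
    [0,0,0,0,0,0.7,0],
    [0,0,0,0,0,0.7,0],
    [0,0,0,0,0,0,0]
  ]
}}

```text
time_s: 19.0
ee_pos: [0.5384, -0.111, 0.049]
tool_rot: [-180.0, 0.0, 76.8]
ft_force: [-2.1, 0.4, 5.8]
width: 0.379
grip_force: 60.9
```

```bash
python3 st.py | grep -v nose
```

```text
[ 0.5384 -0.111   0.049 ] [-1.799864e+02  2.440000e-02  7.685470e+01] [-2.427   0.0931  5.9517] [ 0.0535  0.4254 -0.0913] q6 -11.069735488542019 rail [0.0319 0.001 ]
F along rail x,y: 0.4614405236257418 -2.384551116783164
cap 659 0.0789 [0.0321 0.0007]
```

Emit:
{"api": "servo_tool", "payload": {
  "plan": [
    [0,0,0,0,0,0.7,0],
    [0,0,0,0,0,0.7,0],
    [0,0,0,0,0,0.7,0],
    [0,0,0,0,0,0.7,0],
    [0,0,0,0,0,0.7,0],
    [0,0,0,0,0,0.7,0],
    [0,0,0,0,0,0.7,0],
    [0,0,0,0,0,0.7,0],
    [0,0,0,0,0,0.7,0],
    [0,0,0,0,0,0,0]
  ]
}}

```text
time_s: 20.05
ee_pos: [0.5382, -0.1108, 0.049]
tool_rot: [-180.0, 0.0, 39.0]
ft_force: [-2.4, 0.3, 6.1]
width: 0.378
grip_force: 61.0
```

```bash
cat > tq.py <<'E'
from bench import r
s=r.get_state();print(s["ee_pos"].round(4),s["tool_rot"].round(2),s["ft_force"].round(2),s["ft_torque"].round(3),"q6 %.2f tau6 %.3f"%(s["q"][5],s["tau"][5]))
E
python3 tq.py
```

```text
[ 0.5382 -0.1108  0.049 ] [-1.7997e+02  4.0000e-02  3.9000e+01] [-2.44  0.32  6.07] [ 0.218  0.534 -0.154] q6 26.79 tau6 0.270
```

Emit:
{"api": "servo_tool", "payload": {
  "plan": [
    [0,0,0,0,0,0.5,0],
    [0,0,0,0,0,0.5,0],
    [0,0,0,0,0,0.5,0],
    [0,0,0,0,0,0.5,0],
    [0,0,0,0,0,0,0]
  ]
}}

```text
time_s: 20.55
ee_pos: [0.5381, -0.1107, 0.049]
tool_rot: [-180.0, 0.1, 27.0]
ft_force: [-3.2, 1.4, 7.2]
width: 0.379
grip_force: 61.1
```

```bash
python3 tq.py
```

```text
[ 0.5381 -0.1107  0.049 ] [-1.7996e+02  6.0000e-02  2.7030e+01] [-3.23  1.43  7.18] [ 0.21   0.564 -0.024] q6 38.76 tau6 0.219
```

```bash
cat > tq.py <<'E'
from bench import r
import numpy as np
A=[]
for i in range(5):
    r.grab_frame("side"); s=r.get_state();A.append(np.r_[s["ft_force"],s["ft_torque"],s["tau"][5]])
A=np.array(A);print(s["time_s"],s["ee_pos"].round(4),s["tool_rot"].round(2),"q6 %.2f w %.3f"%(s["q"][5],s["width"]));print(A.mean(0).round(3),A.std(0).round(3))
E
python3 tq.py
```

```text
20.8 [ 0.5381 -0.1107  0.049 ] [-1.7996e+02  5.0000e-02  2.7070e+01] q6 38.71 w 0.379
[-3.477  1.254  7.255  0.267  0.552 -0.097 -0.082] [0.479 0.311 0.326 0.018 0.012 0.016 0.023]
```

Emit:
{"api": "servo_tool", "payload": {
  "plan": [
    [0,0,0,0,0,0.5,0],
    [0,0,0,0,0,0.5,0],
    [0,0,0,0,0,0.5,0],
    [0,0,0,0,0,0,0]
  ]
}}

```text
time_s: 21.2
ee_pos: [0.5381, -0.1106, 0.049]
tool_rot: [-180.0, 0.1, 18.0]
ft_force: [-2.8, 1.0, 7.2]
width: 0.384
grip_force: 61.1
```

```bash
python3 tq.py
```

```text
21.45 [ 0.5381 -0.1106  0.049 ] [-1.7996e+02  6.0000e-02  1.8070e+01] q6 47.71 w 0.383
[-3.676  1.575  7.244  0.305  0.586 -0.122 -0.081] [0.318 0.475 0.251 0.035 0.021 0.036 0.024]
```

Emit:
{"api": "servo_tool", "payload": {
  "plan": [
    [0,0,0,0,0,0.4,0],
    [0,0,0,0,0,0.4,0],
    [0,0,0,0,0,0.4,0]
  ]
}}

```text
time_s: 21.75
ee_pos: [0.538, -0.1106, 0.049]
tool_rot: [-180.0, 0.1, 10.8]
ft_force: [-2.8, 2.1, 8.0]
width: 0.377
grip_force: 61.0
```

```bash
cat > t1.py <<'E'
from bench import r
import numpy as np
s=r.get_state();print("moving",s["ft_force"].round(2),s["ft_torque"].round(3),"tau6 %.3f q6 %.2f yaw %.2f w %.3f"%(s["tau"][5],s["q"][5],s["tool_rot"][2],s["width"]))
A=[]
for i in range(4):
    r.grab_frame("side"); s=r.get_state();A.append(np.r_[s["ft_force"],s["ft_torque"][2],s["tau"][5]])
A=np.array(A);print("hold",s["time_s"],A.mean(0).round(3),"tz",A[:,3].round(3),"q6 %.2f"%s["q"][5])
E
python3 t1.py
```

```text
moving [-2.82  2.05  8.01] [0.381 0.591 0.261] tau6 -0.178 q6 54.97 yaw 10.83 w 0.377
hold 21.95 [-3.982  1.991  7.575  0.011  0.103] tz [ 0.094 -0.002 -0.034 -0.016] q6 54.91
```

Emit:
{"api": "servo_tool", "payload": {
  "plan": [
    [0,0,0,0,0,0.3,0],
    [0,0,0,0,0,0.3,0],
    [0,0,0,0,0,0.3,0]
  ]
}}

```text
time_s: 22.25
ee_pos: [0.538, -0.1106, 0.049]
tool_rot: [-180.0, 0.1, 5.5]
ft_force: [-3.8, 1.8, 6.9]
width: 0.378
grip_force: 61.1
```

```bash
python3 t1.py
```

```text
moving [-3.81  1.85  6.93] [0.394 0.533 0.312] tau6 -0.060 q6 60.34 yaw 5.45 w 0.378
hold 22.45 [-3.917  1.791  7.678  0.041  0.136] tz [ 0.098  0.012 -0.003  0.058] q6 60.30
```

Emit:
{"api": "servo_tool", "payload": {
  "plan": [
    [0,0,0,0,0,0.2,0],
    [0,0,0,0,0,0.2,0],
    [0,0,0,0,0,0.2,0]
  ]
}}

```text
time_s: 22.75
ee_pos: [0.538, -0.1105, 0.049]
tool_rot: [-180.0, 0.1, 1.9]
ft_force: [-3.7, 1.0, 6.8]
width: 0.378
grip_force: 61.1
```

```bash
python3 t1.py
```

```text
moving [-3.66  1.03  6.83] [0.433 0.557 0.199] tau6 0.012 q6 63.92 yaw 1.88 w 0.378
hold 22.95 [-3.552  1.735  8.038  0.124  0.158] tz [0.14  0.132 0.134 0.088] q6 63.89
```

Emit:
{"api": "servo_tool", "payload": {
  "plan": [
    [0,0,0,0,0,0.2,0],
    [0,0,0,0,0,0.2,0],
    [0,0,0,0,0,0.2,0]
  ]
}}

```text
time_s: 23.25
ee_pos: [0.538, -0.1105, 0.049]
tool_rot: [-180.0, 0.1, -1.7]
ft_force: [-3.8, 1.8, 7.6]
width: 0.379
grip_force: 61.1
```

```bash
python3 t1.py
```

```text
moving [-3.8   1.83  7.61] [0.372 0.528 0.237] tau6 0.039 q6 67.52 yaw -1.73 w 0.379
hold 23.45 [-3.805  1.777  7.285  0.105  0.158] tz [0.176 0.038 0.062 0.145] q6 67.49
```

Emit:
{"api": "servo_tool", "payload": {
  "plan": [
    [0,0,0,0,0,0.2,0],
    [0,0,0,0,0,0.2,0],
    [0,0,0,0,0,0.2,0],
    [0,0,0,0,0,0.2,0]
  ]
}}

```text
time_s: 23.85
ee_pos: [0.538, -0.1105, 0.049]
tool_rot: [-180.0, 0.1, -6.5]
ft_force: [-2.8, 2.5, 8.5]
width: 0.382
grip_force: 61.1
```

```bash
python3 t1.py
```

```text
moving [-2.76  2.47  8.54] [0.427 0.536 0.27 ] tau6 0.009 q6 72.32 yaw -6.53 w 0.382
hold 24.05 [-3.76   2.091  8.061  0.083  0.145] tz [0.1   0.076 0.096 0.06 ] q6 72.29
```

Emit:
{"api": "servo_tool", "payload": {
  "plan": [
    [0,0,0,0,0,0.2,0],
    [0,0,0,0,0,0.2,0],
    [0,0,0,0,0,0.2,0],
    [0,0,0,0,0,0.2,0]
  ]
}}

```text
time_s: 24.45
ee_pos: [0.538, -0.1104, 0.049]
tool_rot: [-180.0, 0.1, -11.3]
ft_force: [-3.4, 2.6, 7.3]
width: 0.381
grip_force: 61.1
```

```bash
python3 t1.py
```

```text
moving [-3.44  2.56  7.26] [0.432 0.545 0.326] tau6 0.056 q6 77.12 yaw -11.32 w 0.381
hold 24.65 [-3.284  1.931  7.63   0.096  0.164] tz [0.137 0.116 0.046 0.084] q6 77.09
```

Emit:
{"api": "servo_tool", "payload": {
  "plan": [
    [0,0,0,0,0,0.2,0],
    [0,0,0,0,0,0.2,0],
    [0,0,0,0,0,0.2,0],
    [0,0,0,0,0,0.2,0]
  ]
}}

```text
time_s: 25.05
ee_pos: [0.538, -0.1104, 0.049]
tool_rot: [-180.0, 0.1, -16.1]
ft_force: [-3.7, 1.5, 7.4]
width: 0.38
grip_force: 61.1
```

```bash
python3 t1.py
```

```text
moving [-3.65  1.49  7.35] [0.434 0.51  0.286] tau6 0.099 q6 81.91 yaw -16.11 w 0.380
hold 25.25 [-3.606  2.201  7.489  0.152  0.189] tz [0.173 0.156 0.146 0.133] q6 81.89
```

Emit:
{"api": "servo_tool", "payload": {
  "plan": [
    [0,0,0,0,0,0.2,0],
    [0,0,0,0,0,0.2,0],
    [0,0,0,0,0,0.2,0],
    [0,0,0,0,0,0.2,0]
  ]
}}

```text
time_s: 25.65
ee_pos: [0.538, -0.1104, 0.049]
tool_rot: [-180.0, 0.1, -20.9]
ft_force: [-3.7, 2.4, 7.9]
width: 0.381
grip_force: 61.1
```

```bash
python3 t1.py
```

```text
moving [-3.68  2.43  7.93] [0.478 0.538 0.348] tau6 0.138 q6 86.71 yaw -20.91 w 0.381
hold 25.85 [-3.614  2.363  8.161  0.222  0.259] tz [0.248 0.231 0.17  0.237] q6 86.68
```

Emit:
{"api": "servo_tool", "payload": {
  "plan": [
    [0,0,0,0,0,0.2,0],
    [0,0,0,0,0,0.2,0],
    [0,0,0,0,0,0.2,0],
    [0,0,0,0,0,0.1,0]
  ]
}}

```text
time_s: 26.25
ee_pos: [0.538, -0.1103, 0.049]
tool_rot: [-180.0, 0.1, -25.1]
ft_force: [-3.4, 3.2, 8.0]
width: 0.38
grip_force: 61.1
```

```bash
python3 t1.py
```

```text
moving [-3.41  3.2   7.98] [0.534 0.497 0.363] tau6 0.327 q6 90.89 yaw -25.09 w 0.380
hold 26.45 [-3.301  2.66   8.051  0.31   0.336] tz [0.329 0.335 0.253 0.321] q6 90.86
```

Emit:
{"api": "servo_tool", "payload": {
  "plan": [
    [0,0,0,0,0,0,0.6],
    [0,0,0,0,0,0,0.6],
    [0,0,0,0,0,0,0.6],
    [0,0,0,0,0,0,0.6],
    [0,0,-0.2,0,0,0,0.6],
    [0,0,-0.4,0,0,0,0.6],
    [0,0,-0.6,0,0,0,0.6],
    [0,0,-0.6,0,0,0,0.6],
    [0,0,-0.6,0,0,0,0.6],
    [0,0,-0.6,0,0,0,0.6],
    [0,0,-0.6,0,0,0,0.6],
    [0,0,-0.6,0,0,0,0.6],
    [0,0,0,0,0,0,0.6],
    [0,0,0,0,0,0,0.6]
  ]
}}

```text
time_s: 27.85
ee_pos: [0.5385, -0.1108, 0.1536]
tool_rot: [180.0, -0.0, -25.1]
ft_force: [0.1, 0.2, -0.7]
width: 0.6
grip_force: 0.0
```

```bash
sed -i 's/s\["ee_pos"\]\[2\]+.03,/.0785,/' st.py; python3 st.py
python3 - <<'E'
from bench import r
import cv2
f=r.grab_frame("wrist");cv2.imwrite("pics/w5.png",cv2.resize(f["color"][:,:,::-1],(800,600)))
E
```

```text
[ 0.538  -0.1106  0.1528] [ 1.799987e+02  6.320000e-02 -2.513820e+01] [ 0.3897 -0.5371  0.6003] [-0.0487 -0.0225 -0.0125] q6 90.91177171130383 rail [0.0316 0.0006]
F along rail x,y: 0.43432872084076357 0.5016707441205598
cap 264 0.0787 [0.0321 0.0005]
nose/block {50: 0, 52: 0, 54: 0, 56: 0, 58: 0, 60: 0, 62: 0, 64: 0, 66: 0, 68: 0, 70: 0, 72: 0, 74: 0, 76: 0, 78: 0, 80: 0, 82: 0, 84: 0, 86: 0, 88: 0, 90: 1, 92: 234, 94: 203, 96: 197, 98: 215, 100: 196, 102: 212, 104: 206, 106: 198, 108: 190, 110: 232, 112: 214, 114: 201, 116: 217, 118: 161, 120: 150, 122: 134, 124: 155, 126: 168, 128: 212, 130: 213, 132: 171, 134: 8, 136: 0, 138: 0}
```

View pics/w5.png

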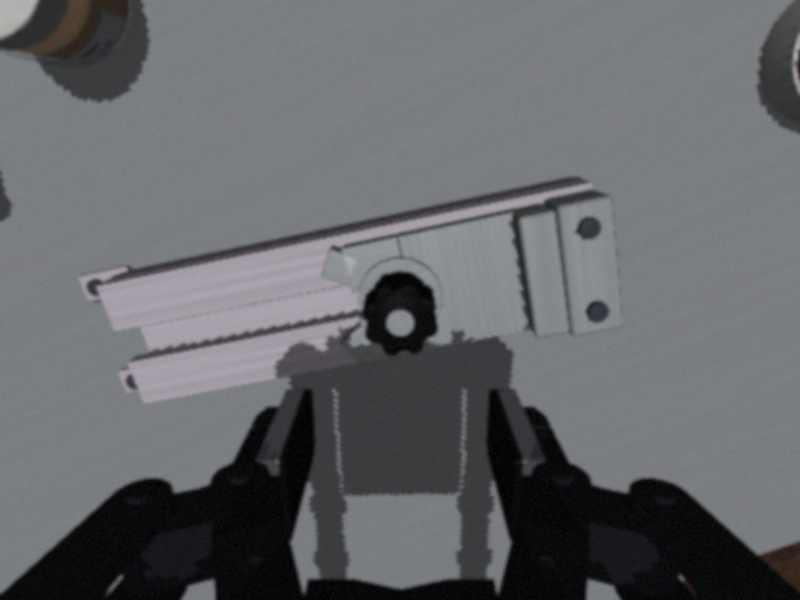

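The last view shows the stop touching the end block at (555,265), with the bolt upright in the fork at (400,320). The gripper is clear of everything, so I'm handing in.

```bash
python3 -c "
from bench import r
print(r.sign_off())"
```

```text
the job is handed in; nothing more can be done
None
```

The job is handed in: the stop is home against the end block, the T-bolt's head is turned about 94° across under the lips, and the knob was tightened until its moment had risen by about 0.2 N m and then let go. The verdict was not shown, and the clamp force could only be judged from that moment.

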